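Raise the feed gate and push the sample in

ROBOT

A 6-joint arm with a two-finger parallel gripper is mounted at the origin on the work surface. World frame = base frame: x ahead of the robot, y to its left, z up, the work surface at z = 0. Lengths are in m, angles in rad, forces in N, time in s.
With the tool pointing down it reaches from about 0.35 to 0.975 m from the base axis. Payload 4.9 kg.
Tool frame: the origin (TCP) lies between the finger pads; the fingertips stand 14 mm ahead of it and the grasp point (between the pads) lies 5 mm behind it (manip.finger_overhang is the distance from the TCP to the fingertips, in m); z points along the fingers, y is the line along which they close (so a half turn about z gives the same grasp; the last joint's range is limited). The gripper opens to 85 mm and grips with 20 to 120 N. Pads are 22 mm wide; open, the fingers measure 114 mm over their backs; the gripper's body (76 mm by 85 mm) begins 54 mm behind the grasp point. The pads swing forward as they close: fully open they stand 13 mm farther back than shut.
Start: joints at [-1.294, 0.053, 1.613, -0, 1.476, -0.119], TCP at [0.241, -0.577, 0.222] pointing down, gripper open.
Joint ranges: [-3.01, 3.01], [-1.01, 2.22], [0.06, 2.58], [-1.02, 4.17], [0.09, 2.62], [-3.14, 3.14]. Speed limits (rad/s): [2.57, 2.57, 3.14, 3.14, 3.14, 3.14].

INTERFACE

Orientations are given as a unit quaternion [w, x, y, z].
In Python, from plant import manip, grab_frame gives the robot as it stands.
- The arm moves only by the tool servo_tool, never from a script. Its argument "deltas" is a list that holds one entry, the list of rows, each a list of 5 numbers: the opening in per cent of the stroke, from 0 (shut) to 100 (fully open), then the shift along the world's x, y, z in m, then the turn about the world's z in degrees. A call has exactly 8 rows; each row shifts and turns the commanded pose from where the row before left it; what a row does not reach is not made up. A row lasts 1/10 s, in which the tool goes at most 50 mm and 8.59 degrees, less where a joint would pass 70% of its speed; a pose out of reach is approached as far as the arm can. A call is refused whole if a number of a shift passes 0.05 or a number of a turn 8.59, either way. A call with a gripper value outside its range is refused whole. The fingers move at their own pace and stop on an object; the grip force is fixed at half the most. Time passes only in rows, so rows that do not move let the fingers close, or fill a call up. It gives the time, the measured TCP pose, the force, the opening and the grip force at its end, in the units of the state.
- manip.state(): the state, without advancing time (a new reading comes with each control period).
- grab_frame(name): name is "scene" or "top" or "wrist"; returns a dict with "pixels" (480x640x3 uint8, red, green, blue), "z_map" (480x640 float32, m along the optical axis (not along the pixel's ray), 0 where there is no reading), "fx", "fy", "cx", "cy" (pixels), "rvec" (rotation vector, rad) and "tvec" (3), from world to camera coordinates, as OpenCV has them; the wrist camera has in their place "T_tool_cam" (4x4, takes a point from camera to tool coordinates, whose origin is the TCP and whose axes are the flange's). Camera axes: x right, y down, z forward; pixel columns grow to the right and rows downward; lengths in m; the calibration is good to about 2 mm. A picture is of the moment at which its call begins: read the wrist's pose just before it.
- manip.job_done(): hands the job in; it is judged then, once.
The state is a dict: "time": time; "joint_pos": joint angles; "joint_vel": joint speeds; "joint_efforts": joint torques, N m; "tool_pos": TCP position; "tool_rot": TCP orientation; "contact_force": force on the tool from outside, world axes, zero at the start; "ft_torque": the same for the moment, N m; "gripper_width": opening from 0.0 (shut) to 1.0 (fully open); "grasp_force": force on a finger pad.
Only numpy, scipy, OpenCV 4.12 (cv2) and the standard library are available. Lean on these libraries where they do the work, as an engineer would, in place of code of your own. Each camera call takes 0.05 s, during which the arm holds its last target. There are 200 camera calls.

TASK

With the fingertips, push the counterweighted gate bar up past its balance point so that it stays raised by itself, then gently push the sample jar along its lane, under the raised bar, until it stands against the steel block at the far end. Only push: the jar is not lifted or tipped over, and the bottle, beaker and weight standing nearby are left alone.

Things in the scene. Friction and masses are not known exactly. Their poses are not given: they have to be found in the camera images.
- feeder: Fixed steel feed lane of a sample warmer. Origin: on the bench surface, on the lane's middle line, directly below the gate bar; x runs along the lane to the stop, y to its left, z up. Lane floor 8 mm above the bench, x = -160 to 80 mm; two guides, inner faces at y = +-33 mm, 6 mm thick, tops 20 mm above the bench. Nothing stands under the bar from y = -75 to -160 mm.
- gate_pivot (a point): Hinge of the gate bar, 70 mm above the bench at feeder x = 0, y = +130 mm; hinge axis along feeder x; the point is fixed. The gate's post (26 mm wide, 91 mm high) stands just beyond, at feeder x = 17 to 31 mm, on a foot plate 8 mm high: x = -7 to 63, y = 100 to 160 mm.
- gate (a joint): Gate bar angle, rad: 0 = lowered, level across the lane, pointing to feeder -y; grows as the free end rises; 1.5 = upright, at its stop. It balances between 0.7 and 0.9: lower, it falls back to 0; higher, it falls on to 1.5 by itself within 2 s. Raising it takes under 3 N near the free end.
- gate_push (a point): On the underside of the gate bar, 255 mm from the pivot; moves with the bar. The bar: aluminium rod 14 mm thick, 290 mm from pivot to free end, middle line 70 mm above the bench when lowered, in the plane feeder x = 0. A round steel weight (52 mm across, 24 mm thick) on a cranked tail behind the pivot swings out to feeder y = 215 mm.
- sample_jar: Sample jar, upright amber glass cylinder 55 mm in diameter, 75 mm high with a white cap, 0.15 to 0.3 kg, standing on the lane floor between the guides, on the robot's side of the gate bar, which blocks its way when lowered. Origin: centre of its underside; z up. Against the stop its origin is at feeder x = 57 mm.
- reagent_bottle: Bystander: small amber bottle, 44 mm in diameter, 100 mm high, standing loose on the bench beyond the bar's free end. Origin: centre of underside.
- beaker: Bystander: open glass beaker, 66 mm in diameter, 80 mm high, standing loose on the bench to the left of the gate post. Origin: centre of underside.
- weight: Bystander: brass calibration weight, 40 mm in diameter, 66 mm high, standing loose on the bench beyond the gate post. Origin: centre of underside.
- gate_rest (a point): Top of the thin fixed rod (8 mm) that stands under the lowered bar at feeder x = 0, y = -60 mm, 63 mm above the bench.
- stop (a point): The stop: middle of the warmer block's upright face that ends the lane, at feeder x = 85 mm, 25 mm above the bench. The block is 160 mm wide, 50 mm high (56 mm with the fittings on top) and reaches 110 mm further.
Mind the look-alikes: they are no part of the job. What is shaped like the sample_jar but blue or purple is not meant.

How it is judged:
By the outcome, as a careful person would: the job done as asked, in the order asked, and still so for the second after the job is handed in, with the robot touching nothing.
It also fails if it takes over 64 s, if anything falls off the work surface, if the arm or the gripper's body presses on something with over 40 N, if the wrist force passes 120 N, or if a joint passes its speed limit or range.

## Working session

There is one attempt and no reset: what is moved stays moved. The work goes in short steps, Python scripts to look and compute and a tool call to move; the robot and the scene stay as the last step left them, time stands still between calls to the robot, and variables do not carry over. Pictures are saved under pics/ and viewed, at most 10 in all, crops included, and the job is handed in when it is done.

Besides the shell and the picture viewer there is one more tool, called after ">>>" as name(argument=value, ...) on one line, values as JSON. servo_tool: Moves the arm, as the interface text tells. Its arguments: {"type":"object","properties":{"deltas":{"type":"array"}},"required":["deltas"]}

```bash
mkdir -p pics
cat > h.py <<'E'
import numpy as np, cv2
from plant import manip, grab_frame
def cloud(f):
    z=f["z_map"]; v,u=np.mgrid[:480,:640]
    P=np.stack([(u-f["cx"])/f["fx"]*z,(v-f["cy"])/f["fy"]*z,z],-1)
    R=cv2.Rodrigues(np.array(f["rvec"],float))[0]; t=np.array(f["tvec"],float).ravel()
    W=(P-t)@R; W[z==0]=np.nan
    return W
def save(f,n): cv2.imwrite("pics/"+n,f["pixels"][:,:,::-1])
E
python3 - <<'E'
from h import *
for n in("scene","top"):
    f=grab_frame(n); save(f,n+"0.png"); np.savez(n+"0.npz",W=cloud(f),px=f["pixels"])
    R=cv2.Rodrigues(np.array(f["rvec"],float))[0]; print(n,-R.T@np.array(f["tvec"]).ravel(),R[2])
print(manip.state())
E
```

```text
scene [ 1.22555936 -0.06238961  0.76169972] [-0.66618021  0.14019971 -0.73249435]
top [0.46148964 0.07165077 1.01612899] [ 1.44407365e-01  5.48819331e-04 -9.89518171e-01]
{'time': 0.1, 'joint_pos': array([-1.29399677e+00,  5.33073127e-02,  1.61418090e+00,  4.29129703e-05,
        1.47601469e+00, -1.18996099e-01]), 'joint_vel': array([-0.00277372, -0.00178753, -0.00204761,  0.00070282, -0.0010025 ,
        0.00070586]), 'joint_efforts': array([ 1.39667554e-04, -3.94906640e+01, -3.71363282e+01, -1.22014944e-04,
        3.92747606e-03, -1.84707631e-05]), 'tool_pos': array([ 0.2408144 , -0.57609902,  0.22046131]), 'tool_rot': array([-9.53834741e-04,  9.80482005e-01,  1.96606525e-01, -5.39908906e-05]), 'contact_force': array([ 0.70783963, -0.5996092 , -0.30740218]), 'ft_torque': array([-0.00736195,  0.04209993,  0.03267165]), 'grasp_force': 0.0, 'gripper_width': 0.9986360575212494}
```

View pics/scene0.png

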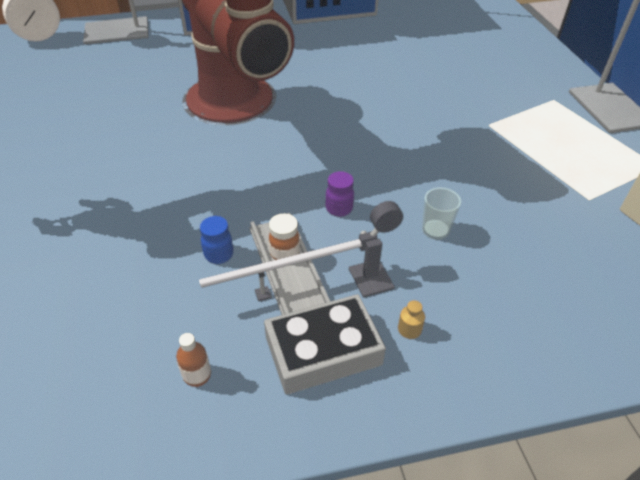

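View pics/top0.png

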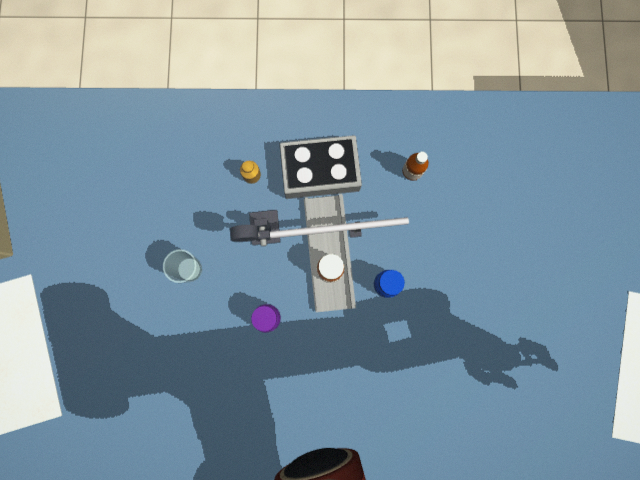

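The scene view shows the lane running away from the robot. The bar is lowered, with its free end at scene px (205,282), and the white-capped jar is at (284,232). In the top view the jar cap is at (331,267), the bar tip at (408,221), the pivot near (265,235), the blue decoy at (390,283) and the block at (320,165).

Run:
```python
from h import *
from plant import manip
def reg(n,u0,u1,v0,v1,z0,z1):
    d=np.load(n+"0.npz"); W=d["W"][v0:v1,u0:u1].reshape(-1,3); c=d["px"][v0:v1,u0:u1].reshape(-1,3).astype(int)
    m=(W[:,2]>z0)&(W[:,2]<z1); return W[m],c[m]
for n,b in(("top",(283,412,212,245)),("scene",(200,358,238,288))):
    W,c=reg(n,*b,.062,.09); 
    vx,vy,x0,y0=cv2.fitLine(W[:,:2].astype(np.float32),cv2.DIST_HUBER,0,.01,.01).ravel()
    s=(W[:,:2]-[x0,y0])@[vx,vy]; r=(W[:,:2]-[x0,y0])@[-vy,vx]
    k=abs(r)<.012
    print(n,"bar dir",vx,vy,"ends",np.r_[x0,y0]+s[k].min()*np.r_[vx,vy],np.r_[x0,y0]+s[k].max()*np.r_[vx,vy],"ztop",np.percentile(W[k,2],[5,50,95]),k.sum())
for n,b in(("top",(310,352,250,290)),("scene",(262,305,208,262))):
    W,c=reg(n,*b,.04,.11); k=c.min(1)>150
    print(n,"cap",W[k].mean(0),W[k].min(0),W[k].max(0),k.sum())
    k=k&(W[:,2]>.078); (x,y),r=cv2.minEnclosingCircle(W[k,:2].astype(np.float32));print(x,y,r)
# block
W,c=reg("top",275,365,130,200,.035,.07)
print("block",cv2.minAreaRect(W[:,:2].astype(np.float32)),np.median(W[:,2]))
W,c=reg("top",298,358,195,315,.004,.035)
print("lane",cv2.minAreaRect(W[:,:2].astype(np.float32)),np.percentile(W[:,2],[5,50,95]))
for n,b in(("bottle",(403,432,148,182)),("beaker",(160,203,246,286)),("weight",(238,262,158,184)),("blue",(374,408,266,300)),("purple",(250,284,303,334)),("cw",(226,262,220,246))):
    W,c=reg("top",*b,.03,.3); print(n,W.min(0),W.max(0))
print(manip.finger_overhang)
```

```text
top bar dir 0.11043029 -0.99388385 ends [0.61190186 0.13316781] [ 0.63934345 -0.11380922] ztop [0.07054085 0.07553962 0.07882278] 884
scene bar dir 0.115180306 -0.9933446 ends [0.61432539 0.15549583] [ 0.64560549 -0.11427179] ztop [0.06610881 0.07337951 0.07676959] 1371
top cap [0.54710818 0.03873617 0.08301084] [0.52426067 0.01327015 0.05075394] [0.57110568 0.06162293 0.08844692] 482
0.5472915768623352 0.038583893328905106 0.02419082447886467
scene cap [0.56664142 0.03747996 0.07951037] [0.52403544 0.00690907 0.040029  ] [0.63058891 0.06205021 0.08535998] 607
0.5763276219367981 0.03831303119659424 0.05243820324540138
block ((0.7612441778182983, 0.06018150970339775), (0.11077360808849335, 0.16006697714328766), 6.4319610595703125) 0.05359238382555018
lane ((0.5813000798225403, 0.04179251194000244), (0.25148043036460876, 0.12393345683813095), 1.1407543420791626) [0.00522575 0.00854239 0.02103704]
bottle [ 0.73910779 -0.16012681  0.03012011] [ 0.78252153 -0.11622527  0.1036264 ]
beaker [0.51498077 0.30051239 0.03021305] [0.57777457 0.36534163 0.08402908]
weight [0.73174978 0.1884908  0.03005891] [0.77006316 0.22668668 0.06932198]
blue [ 0.49003834 -0.10388431  0.03001086] [ 0.54425541 -0.05185465  0.08042797]
purple [0.41931042 0.14038785 0.03048227] [0.47270251 0.19148004 0.08030301]
cw [0.5884884  0.1741346  0.04191638] [0.63578246 0.22830483 0.14675677]
0.014
```

```bash
cat >> h.py <<'E'
A=np.deg2rad(6.45); FX=np.array([np.cos(A),np.sin(A)]); FY=np.array([-np.sin(A),np.cos(A)]); O=np.array([.6221,.0445])
def feed(W): d=W[...,:2]-O; return np.stack([d@FX,d@FY,W[...,2]],-1)
def world(x,y): return O+x*FX+y*FY
E
python3 - <<'E'
from h import *
for n in("top","scene"):
    F=feed(np.load(n+"0.npz")["W"]).reshape(-1,3)
    b=F[(abs(F[:,0])<.02)&(F[:,1]>-.17)&(F[:,1]<.1)&(F[:,2]>.066)&(F[:,2]<.09)]
    print(n,"bar x by y",[ (round(np.median(b[(b[:,1]>q)&(b[:,1]<q+.04),0]),4)) for q in(-.16,-.12,.05)],"tip",b[:,1].min())
    m=(abs(F[:,0])<.04)&(F[:,1]>.12)&(F[:,1]<.24)&(F[:,2]>.1)
    p=F[m]; print("disc",len(p),np.percentile(p,[1,5,50,95,99],axis=0).round(4).tolist())
    for z in np.arange(.1,.15,.01):
        k=p[(p[:,2]>z)&(p[:,2]<z+.01)]
        if len(k): print(round(z,2),len(k),k.min(0).round(3),k.max(0).round(3))
E
```

```text
top bar x by y [np.float64(-0.0007), np.float64(-0.0006), np.float64(-0.0006)] tip -0.1592388740648217
disc 431 [[-0.0117, 0.1347, 0.1039], [-0.0113, 0.1367, 0.1134], [-0.0022, 0.1577, 0.1387], [0.0108, 0.1813, 0.145], [0.0117, 0.1844, 0.1462]]
0.1 14 [-0.012  0.139  0.101] [-0.011  0.17   0.11 ]
0.11 26 [-0.012  0.135  0.11 ] [0.009 0.183 0.12 ]
0.12 60 [-0.012  0.135  0.12 ] [0.012 0.186 0.13 ]
0.13 152 [-0.012  0.137  0.13 ] [0.012 0.183 0.14 ]
0.14 179 [-0.012  0.144  0.14 ] [0.012 0.174 0.147]
scene bar x by y [np.float64(0.0048), np.float64(0.0051), np.float64(0.0048)] tip -0.16041754435545952
disc 755 [[-0.0101, 0.1336, 0.1013], [-0.0077, 0.1348, 0.1045], [0.0116, 0.1543, 0.1284], [0.0142, 0.1787, 0.1423], [0.0149, 0.1822, 0.1435]]
0.1 94 [-0.006  0.135  0.1  ] [0.015 0.182 0.11 ]
0.11 143 [-0.009  0.133  0.11 ] [0.015 0.184 0.12 ]
0.12 164 [-0.011  0.133  0.12 ] [0.016 0.184 0.13 ]
0.13 225 [-0.012  0.135  0.13 ] [0.016 0.181 0.14 ]
0.14 129 [-0.011  0.144  0.14 ] [0.014 0.171 0.145]
```

>>> servo_tool(deltas=[[[0,0.0153,0.0306,0.01,4.6],[0,0.0153,0.0306,0.01,4.6],[0,0.0153,0.0306,0.01,4.6],[0,0.0153,0.0306,0.01,4.6],[0,0.0153,0.0306,0.01,4.6],[0,0.0153,0.0306,0.01,4.6],[0,0.0153,0.0306,0.01,4.6],[0,0.0153,0.0306,0.01,4.6]]])

```text
time: 0.9
tool_pos: [0.3636, -0.3304, 0.3014]
tool_rot: [-0.0, 0.868, 0.497, -0.0]
contact_force: [0.5, -0.8, 0.6]
gripper_width: -0.001
grasp_force: 0.0
```

>>> servo_tool(deltas=[[[0,0.0153,0.0306,0,4.6],[0,0.0153,0.0306,0,4.6],[0,0.0153,0.0306,0,4.6],[0,0.0153,0.0306,0,4.6],[0,0.0153,0.0306,0,4.6],[0,0.0153,0.0306,0,4.6],[0,0.0153,0.0306,0,4.6],[0,0.0153,0.0306,0,4.6]]])

```text
time: 1.7
tool_pos: [0.4859, -0.0856, 0.3011]
tool_rot: [-0.0, 0.666, 0.746, -0.0]
contact_force: [-0.5, 0.3, 0.2]
gripper_width: -0.002
grasp_force: 0.0
```

>>> servo_tool(deltas=[[[0,0.0153,0.0306,0,0],[0,0.0153,0.0306,0,0],[0,0.0153,0.0306,0,0],[0,0.0153,0.0306,0,0],[0,0.0153,0.0306,0,0],[0,0.0153,0.0306,0,0],[0,0.0153,0.0306,0,0],[0,0.0153,0.0306,0,0]]])

```text
time: 2.5
tool_pos: [0.6084, 0.1591, 0.3009]
tool_rot: [-0.0, 0.667, 0.745, -0.0]
contact_force: [0.5, -1.0, 0.1]
gripper_width: 0.002
grasp_force: 0.0
```

>>> servo_tool(deltas=[[[0,0.0007,0,-0.02,0],[0,0,0,-0.02,0],[0,0,0,-0.02,0],[0,0,0,-0.02,0],[0,0,0,-0.02,0],[0,0,0,-0.02,0],[0,0,0,-0.02,0],[0,0,0,-0.01,0]]])

```text
time: 3.3
tool_pos: [0.6073, 0.1575, 0.1486]
tool_rot: [-0.001, 0.667, 0.745, -0.002]
contact_force: [-0.1, -0.5, -0.5]
gripper_width: 0.001
grasp_force: 0.0
```

Run:
```python
from h import *
s=manip.state(); print(s["tool_pos"],feed(s["tool_pos"]))
f=grab_frame("scene"); cv2.imwrite("pics/s1.png",cv2.resize(f["pixels"][150:330,290:490,::-1],None,fx=3,fy=3))
p=feed(cloud(f)).reshape(-1,3); p=p[(abs(p[:,0])<.03)&(p[:,1]<.2)&(p[:,1]>.08)]
for z in np.arange(.14,.21,.01):
    k=p[(p[:,2]>z)&(p[:,2]<z+.01)]
    if len(k): print(round(z,2),len(k),k.min(0).round(3),k.max(0).round(3))
```

```text
[0.60727711 0.15752987 0.14855587] [-0.00203172  0.11397957  0.14855587]
0.14 128 [-0.011  0.145  0.14 ] [0.015 0.17  0.145]
0.15 8 [0.004 0.106 0.156] [0.007 0.12  0.16 ]
0.16 55 [-0.009  0.103  0.16 ] [0.013 0.126 0.17 ]
0.17 75 [-0.007  0.103  0.17 ] [0.015 0.125 0.18 ]
0.18 64 [-0.009  0.103  0.18 ] [0.016 0.121 0.19 ]
0.19 24 [-0.011  0.102  0.19 ] [0.012 0.119 0.2  ]
0.2 109 [-0.029  0.1    0.2  ] [0.03  0.122 0.21 ]
```

View pics/s1.png

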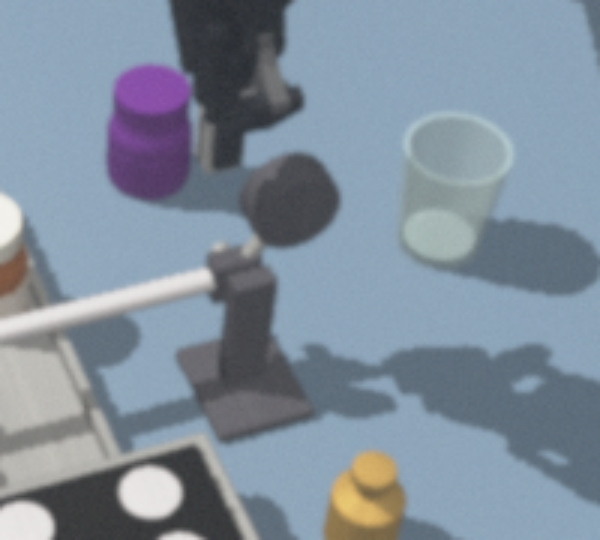

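The crop shows the shut fingertips near (225,165), just left of the counterweight disc at (290,200) and clear of it. There's nothing for a downward-pointing tool to hook under the bar. So I'll push the bar's counterweight outward and down along its arc with the fingertips, which raises the bar.

>>> servo_tool(deltas=[[[0,0,0.002,0,0],[0,0,0.002,0,0],[0,0,0.002,0,0],[0,0,0.002,0,0],[0,0,0.002,0,0],[0,0,0.002,0,0],[0,0,0.002,0,0],[0,0,0.002,-0.002,0]]])

```text
time: 4.15
tool_pos: [0.6091, 0.1739, 0.1499]
tool_rot: [0.0, 0.667, 0.745, 0.0]
contact_force: [-0.1, 0.4, -0.6]
gripper_width: 0.0
grasp_force: 0.0
```

```bash
cat > chk.py <<'E'
from h import *
s=manip.state(); print(s["time"],feed(s["tool_pos"]).round(4),s["contact_force"].round(1),s["joint_pos"].round(2))
for n in("scene","top"):
    p=feed(cloud(grab_frame(n))).reshape(-1,3)
    m=(abs(p[:,0])<.02)&(p[:,1]>-.17)&(p[:,1]<.11)&(p[:,2]>.066)
    r=np.hypot(.13-p[:,1],p[:,2]-.07); q=p[m&(r<.3)&(r>.1)]
    print(n,len(q),"theta",np.median(np.arctan2(q[:,2]-.07,.13-q[:,1])).round(3) if len(q) else None)
E
python3 chk.py
```

```text
4.15 [0.0016 0.1301 0.1499] [-0.1  0.4 -0.6] [ 0.16  0.12  1.66 -0.    1.36  0.05]
scene 1556 theta 0.031
top 675 theta 0.027
```

>>> servo_tool(deltas=[[[0,0,0,-0.002,0],[0,0,0,-0.002,0],[0,0,0.002,0,0],[0,0,0.002,0,0],[0,0,0.002,0,0],[0,-0.0005,0.002,0,0],[0,-0.0005,0.002,0,0],[0,-0.0005,0,0,0]]])

```text
time: 5.05
tool_pos: [0.6073, 0.184, 0.1457]
tool_rot: [0.0, 0.667, 0.745, 0.0]
contact_force: [-0.1, -0.5, 1.2]
gripper_width: -0.003
grasp_force: 0.0
```

```bash
python3 chk.py
```

```text
5.05 [0.001  0.1403 0.1457] [-0.1 -0.5  1.2] [0.18 0.13 1.66 0.   1.35 0.07]
scene 1563 theta 0.03
top 662 theta 0.028
```

Run:
```python
from h import *
f=grab_frame("scene"); g=grab_frame("top")
a=cv2.resize(f["pixels"][170:280,330:430,::-1],(400,440)); b=cv2.resize(g["pixels"][190:290,210:310,::-1],(400,440))
cv2.imwrite("pics/s2.png",np.hstack([a,b]))
F=feed(cloud(f)); 
for v in range(200,232,2): print(v,[tuple((F[v,u]*1000).round().astype(int)) if F[v,u,2]==F[v,u,2] else 0 for u in range(364,386,4)])
```

```text
200 [(np.int64(-166), np.int64(197), np.int64(-1)), (np.int64(-163), np.int64(205), np.int64(-1)), (np.int64(1), np.int64(129), np.int64(164)), (np.int64(9), np.int64(132), np.int64(169)), (np.int64(17), np.int64(135), np.int64(175)), (np.int64(15), np.int64(143), np.int64(171))]
202 [(np.int64(-160), np.int64(195), np.int64(-1)), (np.int64(-158), np.int64(203), np.int64(-2)), (np.int64(2), np.int64(129), np.int64(160)), (np.int64(7), np.int64(134), np.int64(163)), (np.int64(15), np.int64(136), np.int64(170)), (np.int64(14), np.int64(144), np.int64(166))]
204 [(np.int64(-156), np.int64(194), np.int64(-2)), (np.int64(-154), np.int64(201), np.int64(-2)), (np.int64(-148), np.int64(207), np.int64(0)), (np.int64(8), np.int64(133), np.int64(160)), (np.int64(15), np.int64(137), np.int64(165)), (np.int64(15), np.int64(144), np.int64(163))]
206 [(np.int64(-151), np.int64(191), np.int64(-2)), (np.int64(-147), np.int64(198), np.int64(-1)), (np.int64(-142), np.int64(205), np.int64(1)), (np.int64(10), np.int64(133), np.int64(157)), (np.int64(-4), np.int64(147), np.int64(141)), (np.int64(0), np.in
[... 2699 characters left out ...]
)), (np.int64(14), np.int64(135), np.int64(116)), (np.int64(13), np.int64(143), np.int64(112)), (np.int64(14), np.int64(150), np.int64(111))]
228 [(np.int64(-93), np.int64(167), np.int64(-2)), (np.int64(-93), np.int64(176), np.int64(-4)), (np.int64(-88), np.int64(182), np.int64(-2)), (np.int64(13), np.int64(136), np.int64(110)), (np.int64(12), np.int64(144), np.int64(106)), (np.int64(14), np.int64(150), np.int64(106))]
230 [(np.int64(-88), np.int64(165), np.int64(-2)), (np.int64(-85), np.int64(172), np.int64(-1)), (np.int64(-82), np.int64(179), np.int64(-1)), (np.int64(4), np.int64(141), np.int64(95)), (np.int64(14), np.int64(144), np.int64(103)), (np.int64(12), np.int64(152), np.int64(99))]
```

View pics/s2.png

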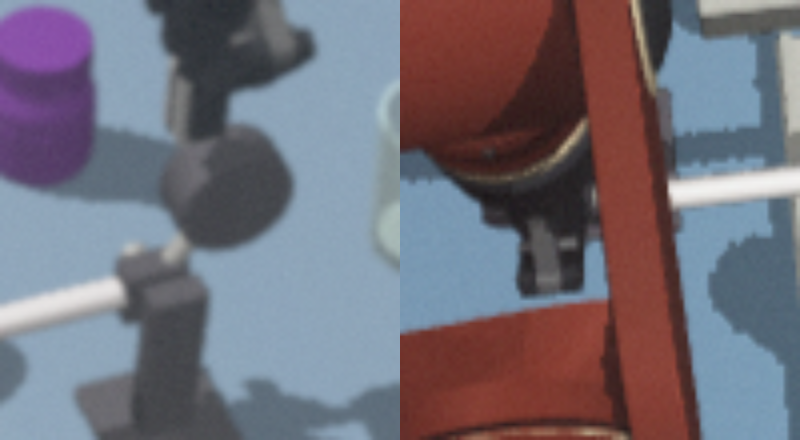

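The left half shows the fingertips at (200,130) still just above the disc top at (230,130), so the tips sit higher than I assumed. I'll lower until contact.

>>> servo_tool(deltas=[[[0,-0.001,0,-0.001,0],[0,0,0,-0.001,0],[0,0,0,-0.001,0],[0,0,0,-0.001,0],[0,0,0,-0.001,0],[0,0,0,-0.001,0],[0,0,0,-0.001,0],[0,0,0,-0.001,0]]])

```text
time: 6.05
tool_pos: [0.6063, 0.1837, 0.1375]
tool_rot: [-0.0, 0.667, 0.745, -0.0]
contact_force: [-0.8, -0.2, -0.4]
gripper_width: 0.001
grasp_force: 0.0
```

>>> servo_tool(deltas=[[[0,0,0,-0.001,0],[0,0,0,-0.001,0],[0,0,0,-0.001,0],[0,0,0,-0.001,0],[0,0,0,-0.001,0],[0,0,0,-0.001,0],[0,0,0,-0.001,0],[0,0,0,-0.001,0]]])

```text
time: 6.85
tool_pos: [0.6066, 0.1839, 0.1314]
tool_rot: [0.0, 0.667, 0.745, 0.0]
contact_force: [-4.7, 0.3, 9.0]
gripper_width: 0.0
grasp_force: 4.4
```

```bash
python3 chk.py
```

```text
6.85 [0.0003 0.1403 0.1314] [-4.7  0.3  9. ] [0.18 0.14 1.67 0.   1.33 0.07]
scene 1656 theta 0.035
top 666 theta 0.03
```

>>> servo_tool(deltas=[[[0,-0.0002,0.002,-0.0012,0],[0,-0.0002,0.002,-0.0012,0],[0,-0.0002,0.002,-0.0014,0],[0,-0.0002,0.002,-0.0014,0],[0,-0.0002,0.002,-0.0016,0],[0,-0.0002,0.002,-0.0016,0],[0,-0.0002,0.002,-0.0018,0],[0,-0.0002,0.002,-0.0018,0]]])

```text
time: 7.75
tool_pos: [0.6062, 0.2021, 0.1217]
tool_rot: [-0.0, 0.667, 0.745, 0.003]
contact_force: [-2.9, 3.0, 10.9]
gripper_width: 0.002
grasp_force: 5.0
```

```bash
python3 chk.py
```

```text
7.75 [0.0019 0.1584 0.1217] [-2.9  3.  10.9] [0.2  0.16 1.67 0.   1.31 0.09]
scene 1025 theta 0.325
top 751 theta 0.356
```

>>> servo_tool(deltas=[[[0,-0.0002,0.0014,-0.0018,0],[0,-0.0002,0.0014,-0.0018,0],[0,-0.0002,0.0014,-0.0019,0],[0,-0.0001,0.0013,-0.0019,0],[0,-0.0001,0.0012,-0.002,0],[0,-0.0001,0.001,-0.002,0],[0,-0.0001,0.0009,-0.002,0],[0,-0.0001,0.0008,-0.002,0]]])

```text
time: 8.65
tool_pos: [0.6031, 0.2089, 0.1013]
tool_rot: [-0.0, 0.667, 0.745, -0.001]
contact_force: [-0.3, 1.0, 1.3]
gripper_width: 0.001
grasp_force: 0.6
```

```bash
python3 chk.py
```

```text
8.65 [-0.0004  0.1655  0.1013] [-0.3  1.   1.3] [ 0.22  0.18  1.68 -0.    1.28  0.11]
scene 1095 theta 0.721
top 736 theta 0.754
```

>>> servo_tool(deltas=[[[0,0,0.0008,-0.0024,0],[0,0,0.0007,-0.0024,0],[0,0,0.0006,-0.0024,0],[0,0,0.0005,-0.0024,0],[0,0,0.0004,-0.0024,0],[0,0,0.0002,-0.0024,0],[0,0,0.0002,-0.0024,0],[0,0,0.0002,-0.0024,0]]])

```text
time: 9.55
tool_pos: [0.6036, 0.2127, 0.0827]
tool_rot: [-0.0, 0.667, 0.745, -0.0]
contact_force: [-0.1, 0.7, -0.9]
gripper_width: -0.0
grasp_force: 0.0
```

```bash
python3 chk.py
```

```text
9.55 [0.0005 0.1692 0.0827] [-0.1  0.7 -0.9] [ 0.22  0.21  1.69 -0.    1.25  0.11]
scene 1127 theta 1.11
top 512 theta 1.182
```

>>> servo_tool(deltas=[[[0,-0.01,0,0.03,0],[0,-0.03,0,0.03,0],[0,-0.035,0,0.03,0],[0,-0.035,0,0.03,0],[0,-0.035,0,0.02,0],[0,-0.02,0,0.02,0],[0,0,0,0,0],[0,0,0,0,0]]])

```text
time: 10.45
tool_pos: [0.4391, 0.2128, 0.2435]
tool_rot: [0.001, 0.667, 0.745, 0.001]
contact_force: [0.3, -1.0, -0.9]
gripper_width: 0.001
grasp_force: 0.0
```

```bash
python3 - <<'E'
from h import *
s=manip.state(); print(s["tool_pos"],s["contact_force"])
f=grab_frame("scene"); save(f,"s3.png")
E
python3 chk.py
```

```text
[0.43906711 0.21283588 0.24345088] [ 0.26988691 -1.03332302 -0.90014248]
10.5 [-0.1631  0.1876  0.2423] [0.6 0.1 0.3] [ 0.3  -0.3   1.9  -0.    1.54  0.19]
scene 337 theta 1.476
top 84 theta 1.486
```

View pics/s3.png

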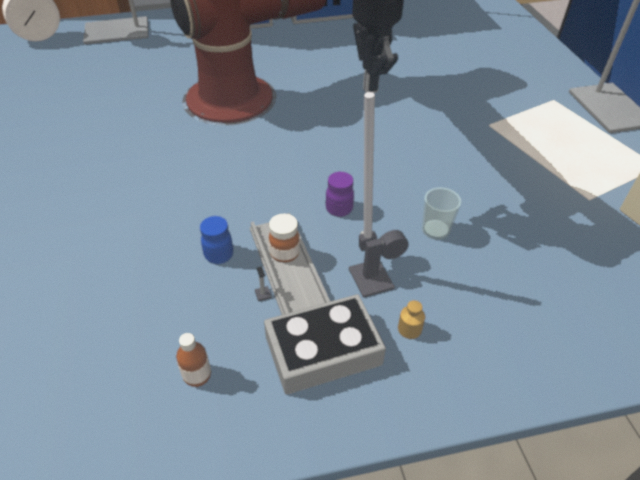

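The view shows the bar upright, from (370,95) down to (370,240), with the jar unmoved at (284,238) and the bystanders in place. Next I move behind the jar.

>>> servo_tool(deltas=[[[0,0.0042,-0.0232,0,0],[0,0.0042,-0.0232,0,0],[0,0.0042,-0.0232,0,0],[0,0.0042,-0.0232,0,0],[0,0.0042,-0.0232,0,0],[0,0.0042,-0.0232,0,0],[0,0.0042,-0.0232,0,0],[0,0.0042,-0.0232,0,0]]])

```text
time: 11.4
tool_pos: [0.4724, 0.0258, 0.2414]
tool_rot: [-0.001, 0.668, 0.745, -0.001]
contact_force: [0.2, -0.6, 0.9]
gripper_width: -0.001
grasp_force: 0.0
```

>>> servo_tool(deltas=[[[0,0,0,-0.025,0],[0,0,0,-0.025,0],[0,0,0,-0.025,0],[0,0,0,-0.025,0],[0,0,0,-0.025,0],[0,0,0,-0.025,0],[0,0,0,-0.025,0],[0,0,0,-0.01,0]]])

```text
time: 12.2
tool_pos: [0.4698, 0.0271, 0.0538]
tool_rot: [-0.003, 0.668, 0.745, -0.002]
contact_force: [0.2, -0.2, 0.8]
gripper_width: -0.0
grasp_force: 0.0
```

Run:
```python
from h import *
s=manip.state(); print(s["tool_pos"],feed(s["tool_pos"]),s["contact_force"])
f=grab_frame("scene"); g=grab_frame("wrist")
cv2.imwrite("pics/s4.png",np.hstack([cv2.resize(f["pixels"][150:270,220:320,::-1],(400,480)),cv2.resize(g["pixels"][:,:,::-1],(400,300)).copy() if 0 else cv2.copyMakeBorder(cv2.resize(g["pixels"][:,:,::-1],(400,300)),0,180,0,0,0)]))
W=cloud(f); p=feed(W).reshape(-1,3)
k=p[(p[:,0]>-.19)&(p[:,0]<-.115)&(abs(p[:,1])<.03)&(p[:,2]>.025)]
for z in np.arange(.02,.15,.01):
    q=k[(k[:,2]>z)&(k[:,2]<z+.01)]
    if len(q): print(round(z,2),len(q),q.min(0).round(3),q.max(0).round(3))
```

```text
[0.46976413 0.02706535 0.05380658] [-0.15333017 -0.00021147  0.05380658] [ 0.18248904 -0.17367453  0.83742529]
0.06 19 [-0.155 -0.011  0.061] [-0.141  0.012  0.07 ]
0.07 50 [-0.155 -0.011  0.07 ] [-0.137  0.01   0.08 ]
0.08 52 [-0.159 -0.011  0.08 ] [-0.137  0.01   0.09 ]
0.09 18 [-0.161 -0.011  0.09 ] [-0.136  0.007  0.1  ]
0.1 19 [-0.177 -0.014  0.102] [-0.121  0.005  0.11 ]
0.11 36 [-0.176 -0.013  0.11 ] [-0.116  0.011  0.119]
0.12 38 [-0.157 -0.016  0.12 ] [-0.118  0.017  0.13 ]
0.13 57 [-0.165 -0.017  0.13 ] [-0.118  0.018  0.14 ]
0.14 47 [-0.169 -0.017  0.14 ] [-0.122  0.017  0.15 ]
```

View pics/s4.png

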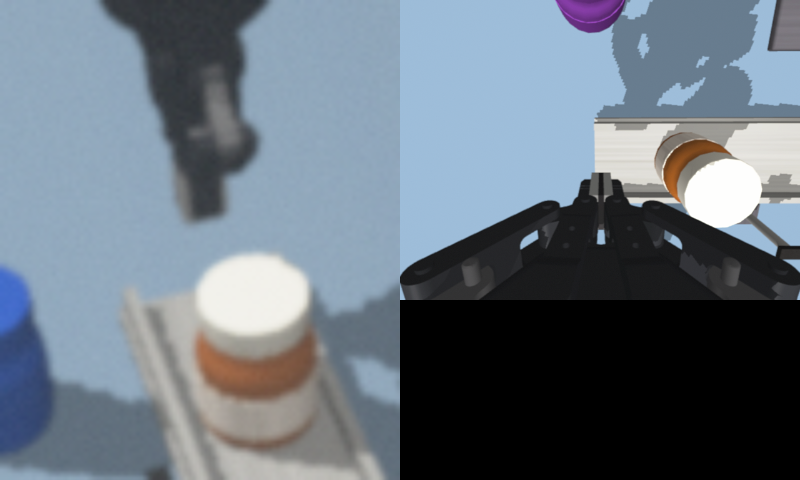

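The left half shows the shut fingers behind the jar with their tip at (205,215). The right half, from the wrist camera, shows the finger links spreading forward over the lane. I'll turn the tool 90° so that the narrow side faces the jar, then lower it.

>>> servo_tool(deltas=[[[0,0,0,0,-8.2],[0,0,0,0,-8.2],[0,0,0,0,-8.2],[0,0,0,0,-8.2],[0,0,0,0,-8.2],[0,0,0,0,-8.2],[0,0,0,0,-8.2],[0,0,0,0,-8.2]]])

```text
time: 13.1
tool_pos: [0.4736, 0.0269, 0.0596]
tool_rot: [0.0, 0.965, 0.262, 0.001]
contact_force: [-0.2, -0.2, 0.5]
gripper_width: 0.0
grasp_force: 0.0
```

>>> servo_tool(deltas=[[[0,0,0,0,-8.2],[0,0,0,0,-8.2],[0,0,0,0,-8],[0,0,0,-0.005,0],[0,0,0,-0.005,0],[0,0,0,-0.005,0],[0,0,0,-0.005,0],[0,0,0,-0.005,0]]])

```text
time: 13.9
tool_pos: [0.4721, 0.0271, 0.0324]
tool_rot: [-0.0, 0.998, 0.055, -0.0]
contact_force: [-0.0, -0.5, -0.2]
gripper_width: -0.001
grasp_force: 0.0
```

```bash
cat > jar.py <<'E'
from h import *
s=manip.state(); print(s["time"],feed(s["tool_pos"]).round(4),s["contact_force"].round(1))
for n in("scene","top"):
    f=grab_frame(n); p=feed(cloud(f)).reshape(-1,3); c=f["pixels"].reshape(-1,3).astype(int)
    fi=p[(abs(p[:,1])<.02)&(p[:,2]>.025)&(p[:,2]<.2)&(p[:,0]<s_x+.02 if 0 else p[:,0]<feed(s["tool_pos"])[0]+.013)&(p[:,0]>-.25)]
    k=(abs(p[:,1])<.035)&(p[:,0]>-.12)&(p[:,0]<.085)&(p[:,2]>.072)&(p[:,2]<.092)&(c.min(1)>130)
    print(n,"finger",fi.min(0).round(3) if len(fi) else None,"cap",k.sum(),p[k].min(0).round(4) if k.any() else 0,p[k].max(0).round(4) if k.any() else 0)
E
python3 jar.py
```

```text
13.9 [-0.151  -0.0004  0.0324] [-0.  -0.5 -0.2]
scene finger [-0.159 -0.02   0.04 ] cap 524 [-0.0998 -0.0219  0.0721] [-0.0484  0.0256  0.0847]
top finger None cap 425 [-0.0919 -0.021   0.0784] [-0.0513  0.026   0.0873]
```

>>> servo_tool(deltas=[[[0,0.004,0.0006,0,0],[0,0.004,0.0006,0,0],[0,0.004,0.0006,0,0],[0,0.004,0.0006,0,0],[0,0.004,0.0006,0,0],[0,0.004,0.0006,0,0],[0,0.004,0.0006,0,0],[0,0.004,0.0006,0,0]]])

```text
time: 14.8
tool_pos: [0.5046, 0.032, 0.033]
tool_rot: [-0.0, 0.998, 0.055, 0.0]
contact_force: [0.4, -0.2, 0.5]
gripper_width: -0.001
grasp_force: 0.0
```

>>> servo_tool(deltas=[[[0,0.003,0.0004,0,0],[0,0.003,0.0004,0,0],[0,0.003,0.0004,0,0],[0,0.003,0.0003,0,0],[0,0.003,0.0003,0,0],[0,0.003,0.0003,0,0],[0,0.003,0.0003,0,0],[0,0.003,0.0003,0,0]]])

```text
time: 15.6
tool_pos: [0.5285, 0.0347, 0.0329]
tool_rot: [0.0, 0.999, 0.055, -0.0]
contact_force: [-2.4, -1.0, 1.4]
gripper_width: -0.004
grasp_force: 1.2
```

```bash
python3 jar.py
```

```text
15.6 [-0.0941  0.0007  0.0329] [-2.4 -1.   1.4]
scene finger [-0.105 -0.02   0.052] cap 558 [-0.0864 -0.0259  0.072 ] [-0.0282  0.0264  0.0892]
top finger [-0.131 -0.005  0.178] cap 0 0 0
```

>>> servo_tool(deltas=[[[0,0.004,0.0005,0,0],[0,0.004,0.0005,0,0],[0,0.004,0.0005,0,0],[0,0.004,0.0005,0,0],[0,0.004,0.0005,0,0],[0,0.004,0.0004,0,0],[0,0.004,0.0004,0,0],[0,0.004,0.0004,0,0]]])

```text
time: 16.5
tool_pos: [0.5606, 0.0384, 0.033]
tool_rot: [-0.0, 0.998, 0.055, -0.0]
contact_force: [-1.7, -1.6, 1.0]
gripper_width: -0.002
grasp_force: 1.1
```

>>> servo_tool(deltas=[[[0,0.004,0.0005,0,0],[0,0.004,0.0005,0,0],[0,0.004,0.0005,0,0],[0,0.004,0.0005,0,0],[0,0.004,0.0005,0,0],[0,0.004,0.0004,0,0],[0,0.004,0.0004,0,0],[0,0.004,0.0004,0,0]]])

```text
time: 17.3
tool_pos: [0.5926, 0.0421, 0.033]
tool_rot: [-0.0, 0.999, 0.055, -0.0]
contact_force: [-2.2, 0.4, 0.8]
gripper_width: -0.002
grasp_force: 1.1
```

```bash
python3 jar.py
```

```text
17.3 [-0.0296  0.0009  0.033 ] [-2.2  0.4  0.8]
scene finger [-0.041 -0.02   0.053] cap 629 [-0.0194 -0.0294  0.0721] [0.036  0.0313 0.0901]
top finger [-0.066 -0.019  0.175] cap 0 0 0
```

>>> servo_tool(deltas=[[[0,0.004,0.0005,0,0],[0,0.004,0.0005,0,0],[0,0.004,0.0005,0,0],[0,0.004,0.0005,0,0],[0,0.004,0.0005,0,0],[0,0.004,0.0004,0,0],[0,0.004,0.0004,0,0],[0,0.004,0.0004,0,0]]])

```text
time: 18.2
tool_pos: [0.6246, 0.0458, 0.033]
tool_rot: [-0.0, 0.998, 0.055, -0.0]
contact_force: [-2.1, -0.2, 0.4]
gripper_width: 0.001
grasp_force: 1.2
```

>>> servo_tool(deltas=[[[0,0.002,0.0002,0,0],[0,0.002,0.0002,0,0],[0,0.002,0.0002,0,0],[0,0.0015,0.0002,0,0],[0,0.0015,0.0002,0,0],[0,0.0015,0.0002,0,0],[0,0.0015,0.0002,0,0],[0,0,0,0,0]]])

```text
time: 19.0
tool_pos: [0.6366, 0.0471, 0.033]
tool_rot: [-0.0, 0.999, 0.055, 0.0]
contact_force: [-1.2, 0.1, -0.1]
gripper_width: -0.001
grasp_force: 0.7
```

```bash
python3 jar.py
```

```text
19.0 [0.0147 0.001  0.033 ] [-1.2  0.1 -0.1]
scene finger [ 0.003 -0.02   0.051] cap 686 [ 0.0226 -0.0287  0.072 ] [0.0798 0.0256 0.0903]
top finger [-0.023 -0.02   0.175] cap 0 0 0
```

About 4 mm remains. I'll creep until the stop shows in the force.

>>> servo_tool(deltas=[[[0,0.0007,0.0001,0,0],[0,0.0007,0.0001,0,0],[0,0.0007,0.0001,0,0],[0,0.0007,0.0001,0,0],[0,0.0005,0,0,0],[0,0.0005,0,0,0],[0,0,0,0,0],[0,0,0,0,0]]])

```text
time: 19.9
tool_pos: [0.6401, 0.0476, 0.033]
tool_rot: [-0.0, 0.999, 0.055, 0.0]
contact_force: [-1.4, 0.0, 0.8]
gripper_width: 0.001
grasp_force: 0.9
```

>>> servo_tool(deltas=[[[0,0.0005,0.0001,0,0],[0,0.0005,0,0,0],[0,0.0005,0.0001,0,0],[0,0.0005,0,0,0],[0,0,0,0,0],[0,0,0,0,0],[0,0,0,0,0],[0,0,0,0,0]]])

```text
time: 20.7
tool_pos: [0.6415, 0.0477, 0.0329]
tool_rot: [-0.0, 0.998, 0.055, -0.001]
contact_force: [-5.3, -0.2, 2.9]
gripper_width: 0.001
grasp_force: 2.5
```

>>> servo_tool(deltas=[[[0,0.0004,0,0,0],[0,0.0004,0,0,0],[0,0,0,0,0],[0,0,0,0,0],[0,0,0,0,0],[0,0,0,0,0],[0,0,0,0,0],[0,0,0,0,0]]])

```text
time: 21.5
tool_pos: [0.6416, 0.0477, 0.0329]
tool_rot: [-0.0, 0.998, 0.055, -0.002]
contact_force: [-7.5, -1.1, 5.1]
gripper_width: 0.002
grasp_force: 3.9
```

>>> servo_tool(deltas=[[[0,-0.001,-0.0001,0,0],[0,-0.002,-0.0002,0,0],[0,-0.004,-0.0004,0,0],[0,-0.008,-0.001,0,0],[0,-0.015,-0.0017,0,0],[0,-0.02,-0.0023,0,0],[0,-0.02,-0.0023,0,0],[0,-0.02,-0.0023,0,0]]])

```text
time: 22.3
tool_pos: [0.5519, 0.0373, 0.033]
tool_rot: [0.0, 0.998, 0.055, 0.0]
contact_force: [-0.5, -0.1, 0.4]
gripper_width: 0.001
grasp_force: 0.0
```

>>> servo_tool(deltas=[[[0,-0.02,-0.0023,0.01,0],[0,-0.02,-0.0023,0.02,0],[0,-0.02,-0.0023,0.03,0],[0,-0.02,-0.0023,0.03,0],[0,-0.02,-0.0023,0.03,0],[0,-0.01,0,0.02,0],[0,0,0,0,0],[0,0,0,0,0]]])

```text
time: 23.1
tool_pos: [0.443, 0.0259, 0.1728]
tool_rot: [0.0, 0.999, 0.055, 0.001]
contact_force: [0.6, 0.2, -0.5]
gripper_width: 0.0
grasp_force: 0.0
```

```bash
python3 jar.py; python3 chk.py
python3 - <<'E'
from h import *
save(grab_frame("scene"),"s5.png")
E
```

```text
23.1 [-0.1801  0.0016  0.1728] [ 0.6  0.2 -0.5]
scene finger [-0.183 -0.011  0.18 ] cap 667 [ 0.0348 -0.0225  0.0721] [0.0844 0.0259 0.0862]
top finger None cap 461 [ 0.0341 -0.0209  0.0768] [0.0817 0.0256 0.0881]
23.2 [-0.1807  0.0018  0.1712] [ 0.5  0.7 -0.9] [-0.11 -0.37  2.07  0.    1.44  1.35]
scene 339 theta 1.477
top 84 theta 1.487
```

View pics/s5.png

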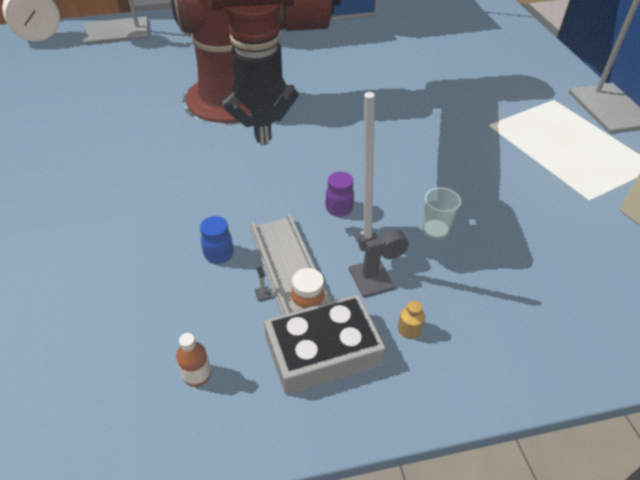

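The jar stands upright against the block at (308,290). The bar is upright at (370,95–240), the bystanders have not moved, and the robot is clear of everything. The jar's cap centre is at feeder x of about 58 mm, against a target of 57 mm.

```bash
python3 -c "
from plant import manip; print(manip.job_done())"
```

```text
the job is handed in; nothing more can be done
None
```

The job is handed in: the gate bar stays up by itself at about 1.5 rad and the jar stands upright against the stop with the bystanders unmoved, but I raised the bar by pushing its counterweight with the fingertips, because the downward-pointing tool could not get under the bar.

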